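# Dock the light receiver and hold the sealed glass cell in the beam

## Task

Slide the light receiver flat along the bench top, without lifting or tipping it, into the notch of the lamp's base plate until it sits fully home. Then take the one stoppered glass cell out of the rack, gripping it in its upper half by its two wide frosted faces only (never touching the clear end windows), and hold it upright and still in the light path, about midway between lamp and receiver, so that the beam goes squarely through both end windows in the lower part of the glass, below the fingers, with the cell touching nothing but the gripper. Finish while holding it there; leave the two open cells and the other things on the bench where they are.

Things in the scene. Friction and masses are not known exactly. Their poses are not given: they have to be found in the camera images.
- receiver_center (a point): Loose light receiver: black box 44 (x) x 56 (y) mm, 8 to 68 mm above the bench, on a flat steel slide plate 80 (x) x 76 (y) x 8 mm. Point: centre of the box, 38 mm above the bench; z up. The +y side goes into the notch first: a barrel 23 mm across sticks out there, 45 mm above the bench, its mouth 50 mm from this point. The plate reaches 39 mm to +y and 37 mm to -y.
- dock (a point): Where receiver_center lies, with the same axes, when the receiver is home; +y points into the notch. Notch in the fixed 8 mm base plate: 84 mm wide (2 mm clearance a side), closed end 40 mm to +y of this point, parallel walls to 15 mm to -y, then flaring outwards for 24 mm more (about 10 mm a side). The receiver starts outside, 90 to 130 mm to -y, turned up to 0.35 rad.
- rig: Lamp and its base plate in one, fixed to the bench: plate 120 mm wide (x), 8 mm thick. Origin on the bench below the middle of the gap between lamp and docked receiver; y is the beam axis, z up. Lamp on the +y side: grey finned box 64 mm wide, y = 49 to 133 mm, top 72 mm above the bench, lens barrel 23 mm across reaching back to y = 25 mm. The notch opens to -y.
- light_path (a point): Point on the beam midway between the mouths of the lamp's barrel and of the docked receiver's barrel (50 mm apart), 45 mm above the bench; y is the level beam axis, z up.
- cell_center (a point): The only stoppered glass cell, loose, upright in any of the rack's pockets: glass 12.5 (x) x 22.5 (y) x 55 mm tall, on it a white stopper 10 x 20 x 8 mm. Point: centre of the glass, 27.5 mm above its foot; z up. Wide faces (x = +/-6.25 mm) are frosted, to be gripped; narrow end faces (y = +/-11.5 mm) are clear windows, the light passes along y. Either way round will do. 40 g.
- cell: The same stoppered cell; origin at the middle of its foot, same axes.
- cell_frosted_a: The frosted face of the stoppered cell on its +x side (the origin is that of the cell's foot).
- cell_frosted_b: The frosted face of the stoppered cell on its -x side (the origin is that of the cell's foot).
- cell_window_a: The clear end window of the stoppered cell on its +y side, not to be touched (the origin is that of the cell's foot).
- cell_window_b: The clear end window of the stoppered cell on its -y side, not to be touched (the origin is that of the cell's foot).
- receiver: The light receiver with its slide plate, 0.3 to 0.65 kg; origin on the bench below receiver_center, same axes.
- rack: Grey rack block, fixed, 36 mm (x) by 150 mm (y) by 18 mm tall; origin at the centre of its underside. Three pockets in a row along y at -50, 0 and +50 mm, each 15 x 25 mm and 15 mm deep (floor 3 mm above the bench), each holding one cell with the cell's y along the rack's y.
- open_cell_1: An open glass cell of the same glass size without stopper (55 mm tall), in the rack; to be left there. Origin at the middle of its foot.
- open_cell_2: Another open glass cell without stopper, in the rack; to be left there. Origin at the middle of its foot.
- loupe: Black eyepiece loupe, 37 mm across, 31 mm tall, on the bench; bystander. Origin at the centre of its underside.
- caliper: Vernier caliper lying on the bench, 225 x 72 x 10 mm; bystander. Origin at the centre of its underside.
- petri_dish: Shallow round dish, 63 mm across, 15 mm tall; bystander. Origin at the centre of its underside.
- dropper_bottle: Small brown dropper bottle, 29 mm across, 90 mm tall; bystander. Origin at the centre of its underside.
- tweezers: Tweezers lying on the bench, 121 mm long, 8 mm tall; bystander. Origin at the centre of their underside.

How it is judged:
On the way, in this order (a step that is already met when the one before it is completed fails the run):
1. the receiver has been slid fully home in the notch of the lamp's base plate (x of receiver_center in the frame of dock between -0.004 and 0.004 m and y of receiver_center in the frame of dock between -0.003 and 0.003 m and angle between the y axis of receiver_center and the y axis of dock, either way round below 0.06 rad and height (world z) of receiver_center below 0.042 m), for 0.2 s.
2. the stoppered cell is lifted clear of the rack, gripped by both frosted faces (contact force between the fingers and cell_frosted_a above 0.5 N and contact force between the fingers and cell_frosted_b above 0.5 N and height (world z) of cell_center above 0.055 m), for 0.1 s.
At the end, for the whole second after the job is handed in: Receiver flat and home (3 mm along, 4 mm across, 0.06 rad). Cell held still by both frosted faces above mid-height, upright (0.1 rad), along the beam (0.13 rad), midway (8 mm); beam within 4 mm of the window centre line, 3 to 25 mm above its foot, 18 mm below the grasp point; touching neither unit (all of step 1 and contact force between the fingers and cell_frosted_a above 0.5 N and contact force between the fingers and cell_frosted_b above 0.5 N and x of light_path in the frame of cell_center between -0.004 and 0.004 m and y of light_path in the frame of cell_center between -0.008 and 0.008 m and z of light_path in the frame of cell_center between -0.0245 and -0.0025 m and angle between cell_center's own z axis and vertical below 0.1 rad and angle between the y axis of cell_center and the y axis of light_path, either way round below 0.13 rad and z of the grasp point in the frame of cell_center above 0 m and z of the grasp point in the frame of light_path above 0.018 m and contact force between cell and rig below 0.05 N and contact force between cell and receiver below 0.05 N and linear speed of cell below 0.02 m/s); the arm keeps its last pose, push and grip.
It fails at once if the receiver is lifted off the bench or tipped (height (world z) of receiver_center above 0.046 m or angle between receiver_center's own z axis and vertical above 0.12 rad).
It fails at once if the gripper touches a clear window of the stoppered cell (contact force between the fingers and cell_window_a above 0.3 N or contact force between the fingers and cell_window_b above 0.3 N).
It fails at once if the stoppered cell is tipped over (angle between cell_center's own z axis and vertical above 0.5 rad).
It fails at once if an open cell is taken out of its place in the rack or knocked (distance of any of open_cell_1, open_cell_2 from where it was at the start of the episode above 0.012 m or angle between any of open_cell_1, open_cell_2's own z axis and vertical above 0.3 rad).
It fails at once if a bystander on the bench is disturbed (distance of any of loupe, caliper, petri_dish, dropper_bottle, tweezers from where it was at the start of the episode above 0.02 m).
It also fails if it takes over 58 s, if anything falls off the work surface, if the arm or the gripper's body presses on something with over 40 N, if the wrist force passes 120 N, or if a joint passes its speed limit or range.

## Robot

A 6-joint arm with a two-finger parallel gripper is mounted at the origin on a cart in front of the work surface, level with it; the furniture and walls round the work are solid. World frame = base frame: x ahead of the robot, y to its left, z up, the work surface at z = 0. Lengths are in m, angles in rad, forces in N, time in s.
With the tool pointing down it reaches from about 0.35 to 0.875 m from the base axis. Payload 15.5 kg.
Tool frame: the origin (TCP) lies midway between the tips of the shut fingers; the grasp point (between the pads) lies 19 mm behind it (bot.grip_point_offset is the distance from the TCP to the grasp point, in m); z points along the fingers, y is the direction in which the jaws open and shut (so a half turn about z gives the same grasp; the last joint's range is limited). The gripper opens to 85 mm and grips with 20 to 120 N. Pads are 22 mm wide; open, the fingers measure 114 mm over their backs; the gripper's body (76 mm by 85 mm) begins 54 mm behind the grasp point. The pads swing forward as they close: fully open they stand 13 mm farther back than shut.
Start: joints at [-1.444, 0.494, 1.345, -0, 1.302, -0.096], TCP at [0.137, -0.61, 0.231] pointing down, gripper open.
Joint ranges: [-2.91, 2.91], [-0.82, 2.16], [0.22, 2.67], [-1.22, 4.37], [0.12, 2.79], [-3.08, 3.08]. Speed limits (rad/s): [1.89, 1.89, 2.57, 3.01, 3.01, 3.01].

## Interface

Orientations are given as a unit quaternion [x, y, z, w].
In Python, from station import bot, viewer gives the robot as it stands. The module is installed in compiled form; this text tells all that it offers.
- The arm moves only by the tool step_arm, never from a script. Its argument "deltas" is a list of rows, each an object of numbers: "x", "y", "z": the shift along the tool's x, y, z as a fraction of full scale; "ax", "ay", "az": the turn, a rotation vector about the tool's x, y, z as a fraction of full scale. In form: [{"x": .., "y": .., "z": .., "ax": .., "ay": .., "az": ..}, ...]. A call has 1 to 12 rows; each row is the pose to reach, as a shift and turn from the pose commanded when the call began, along the tool's axes at that moment; what a row does not reach only later rows make up. Full scale, the value 1, is 0.1 m for a shift and pi/2 rad for a turn. A row lasts 1/10 s, in which the tool goes at most 50 mm and 8.59 degrees, less where a joint would pass 70% of its speed; a pose out of reach is approached as far as the arm can. A call with a number of a shift or a turn outside -1 to 1 is refused whole. A call with a gripper value outside its range is refused whole. "claw" is the opening, from 0 (shut) to 1 (fully open), set as the call begins (left out, the last holds). The fingers move at their own pace and stop on an object; the grip force is fixed at half the most. Time passes only in rows, so rows that repeat a pose let the fingers close. It gives the time, the measured TCP pose, the force and the opening at its end, in the units of the state.
- bot.sense(): the state, without advancing time (a new reading comes with each control period).
- viewer.grab_frame(name): name is "side" or "top" or "wrist"; returns a dict with "color" (420x560x3 uint8, red, green, blue), "fx", "fy", "cx", "cy" (pixels), "k1" (the pictures are not rectified: a ray, as slopes to the right and down, at radius r is drawn at 1 + k1 r^2 times it, then the intrinsics apply), "world_to_cam" (4x4, takes a point from world to camera coordinates). Camera axes: x right, y up, looking along -z (the intrinsics and any distortion apply to the point x, -y, -z); pixel columns grow to the right and rows downward; lengths in m; the calibration is good to about 2 mm. A picture is of the moment at which its call begins. There is no depth.
- bot.finish_job(): hands the job in, once; it reports no verdict.
The state is a dict: "time_s": time; "joint_positions": joint angles; "joint_velocities": joint speeds; "joint_efforts": joint torques, N m; "eef_pos": TCP position; "eef_rot": TCP orientation; "wrist_force": force on the tool from outside, world axes, zero at the start; "wrist_torque": the same for the moment, N m; "opening": finger opening in m.
Only numpy, scipy, OpenCV 4.12 (cv2) and the standard library are available. Lean on these libraries where they do the work, as an engineer would, in place of code of your own. Each camera call takes 0.05 s, during which the arm holds its last target. There are 200 camera calls.

## Working session

There is one attempt and no reset: what is moved stays moved. The work goes in short steps, Python scripts to look and compute and a tool call to move; the robot and the scene stay as the last step left them, time stands still between calls to the robot, and variables do not carry over. Pictures are saved under pics/ and viewed, about 8 in all and at most 12, crops included, and the job is handed in when it is done.

Besides the shell and the picture viewer there is one more tool, called after "Call:" as name(argument=value, ...), one argument or row to a line, values as JSON. step_arm: Moves the arm, as the interface text tells. Shift numbers are shares of 0.1 m and turn numbers shares of pi/2 rad, none past 1 either way. Its arguments: {"type":"object","properties":{"deltas":{"type":"array"},"claw":{"type":"number"}},"required":["deltas"]}

```bash
mkdir -p pics
cat > h.py <<'E'
import numpy as np, cv2
from station import bot, viewer
def grab(n,fn=None):
    f=viewer.grab_frame(n)
    if fn: cv2.imwrite('pics/'+fn,f['color'][:,:,::-1])
    return f
def ray(f,u,v):
    a=np.array([(u-f['cx'])/f['fx'],(v-f['cy'])/f['fy']]); s=a.copy()
    for _ in range(30): s=a/(1+f['k1']*(s@s))
    M=np.array(f['world_to_cam']); R=M[:3,:3]; t=M[:3,3]
    d=R.T@np.array([s[0],-s[1],-1]); return -R.T@t,d
def onz(f,u,v,z):
    o,d=ray(f,u,v); return o+d*(z-o[2])/d[2]
def proj(f,p):
    M=np.array(f['world_to_cam']); c=M[:3,:3]@np.array(p)+M[:3,3]
    s=np.array([c[0],-c[1]])/-c[2]; s=s*(1+f['k1']*(s@s))
    return s[0]*f['fx']+f['cx'],s[1]*f['fy']+f['cy']
E
python3 - <<'E'
from h import *
import pickle
fs={}
for n in('top','side'):
    f=grab(n,n+'0.png');fs[n]=f
    o,d=ray(f,f['cx'],f['cy']);print(n,o.round(3),d.round(3),f['fx'],f['k1'])
pickle.dump(fs,open('f0.pkl','wb'))
s=bot.sense();print(s['eef_pos'],s['eef_rot'],s['time_s'],s['opening'],bot.grip_point_offset)
E
```

```text
top [ 0.399 -0.062  1.431] [ 0.106  0.019 -0.994] 510.1033660636747 -0.11352719460590265
side [-0.069 -0.98   0.783] [ 0.457  0.702 -0.546] 491.4430318436 0.03492897667217652
[ 0.13745712 -0.60936384  0.23074481] [ 9.93855572e-01  1.10683258e-01 -8.87060857e-06 -5.63781603e-04] 0.1 0.08553901693114083 0.0187
```

View pics/top0.png

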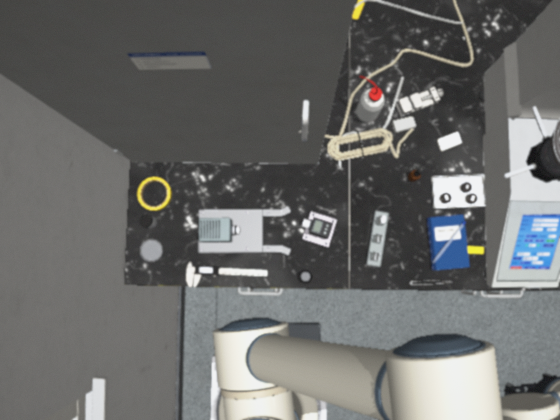

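View pics/side0.png

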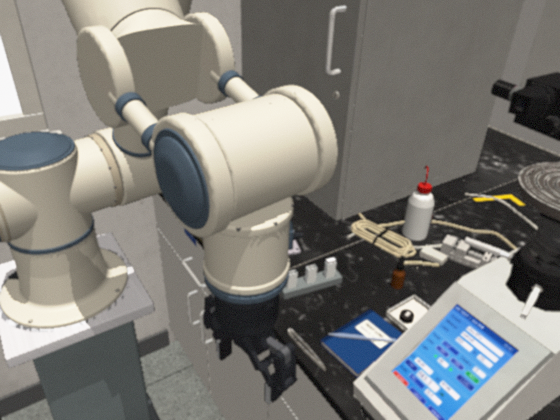

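The top picture shows the lamp and plate at about (200-290, 208-255), the receiver at (320,228), the rack at (377,238), the caliper at (225,271) and the loupe at (305,277). The side picture shows the rack at (312,280), with the stoppered cell probably its far-right one at (330,267). I'll enlarge the work area.

Run:
```python
from h import *
import pickle
fs=pickle.load(open('f0.pkl','rb'));f=fs['top']
c=f['color'][195:295,185:400][:,:,::-1];c=cv2.resize(c,None,fx=3.7,fy=3.7,interpolation=cv2.INTER_CUBIC)
s=fs['side']['color'][235:315,270:370][:,:,::-1];s=cv2.resize(s,None,fx=2.7,fy=2.7,interpolation=cv2.INTER_CUBIC)
o=np.zeros((c.shape[0]+s.shape[0],c.shape[1],3),np.uint8);o[:c.shape[0]]=c;o[c.shape[0]:,:s.shape[1]]=s
cv2.imwrite('pics/c1.png',o);print(o.shape)
for p in [(200,208),(290,208),(263,253),(320,228),(377,238),(305,277)]:print(p,onz(f,*p,0.01).round(3))
```

```text
(586, 796, 3)
(200, 208) [0.562 0.204 0.01 ]
(290, 208) [ 0.566 -0.049  0.01 ]
(263, 253) [0.439 0.024 0.01 ]
(320, 228) [ 0.511 -0.134  0.01 ]
(377, 238) [ 0.485 -0.294  0.01 ]
(305, 277) [ 0.374 -0.094  0.01 ]
```

View pics/c1.png

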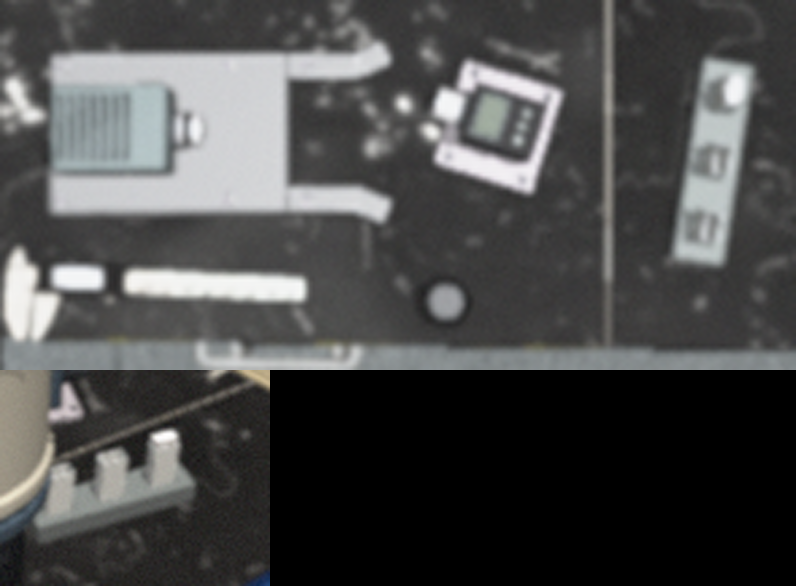

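Run:
```python
from h import *
import pickle
f=pickle.load(open('f0.pkl','rb'))['top']
P=lambda u,v,z:onz(f,185+u/3.7-.36,195+v/3.7-.36,z)[:2]
print('plate',[P(*q,.008).round(4).tolist() for q in[(50,54),(289,52),(289,213),(50,213)]])
print('notch end',P(289,78,.008),P(289,186,.008),P(350,78,.008),P(350,186,.008))
print('lens mouth',P(206,130,.045))
r=np.array([P(*q,.008) for q in[(468,60),(563,92),(531,193),(435,162)]]);print('rec',r.round(4).tolist(),r.mean(0))
for i in range(4):
    e=r[(i+1)%4]-r[i];print(np.linalg.norm(e),np.degrees(np.arctan2(e[1],e[0])))
k=np.array([P(*q,.018) for q in[(704,57),(755,66),(724,267),(672,259)]]);print('rack',k.round(4).tolist(),k.mean(0))
for i in range(4):
    e=k[(i+1)%4]-k[i];print(np.linalg.norm(e),np.degrees(np.arctan2(e[1],e[0])))
print('stopper',P(735,90,.066))
print('loupe',P(446,302,.031),'cal',P(305,300,.01),P(305,275,.01))
```

```text
plate [[0.5589, 0.2099], [0.5631, 0.0271], [0.441, 0.0245], [0.4378, 0.2059]]
notch end [0.54326314 0.02668109] [0.46138403 0.02495694] [ 0.54396204 -0.01960915] [ 0.46214049 -0.02107066]
lens mouth [0.50003161 0.08489887]
rec [[0.559, -0.1089], [0.5357, -0.181], [0.459, -0.1575], [0.4813, -0.0849]] [ 0.50875051 -0.13305255]
0.07584993099866384 -107.88310581203622
0.08028680674227547 162.9205477193808
0.07592849127678877 72.94678003203116
0.08138548191106454 -17.140006255370228
rack [[0.5629, -0.2865], [0.5566, -0.3251], [0.4054, -0.3015], [0.4108, -0.2625]] [ 0.48392333 -0.29390896]
0.03912629509455483 -99.18426538214112
0.1530605051441488 171.11722753692558
0.039345794375674634 82.0244337711913
0.1538895037071151 -8.962861342896558
stopper [ 0.53348833 -0.30145709]
loupe [ 0.37670933 -0.09402636] cal [0.37606434 0.01108386] [0.39473561 0.01144925]
```

Image left is +y, up is +x. Estimates: dock ≈ (0.503,-0.014) with yaw ≈ 1.2°, receiver ≈ (0.509,-0.134) with yaw ≈ 17.5°. The stoppered cell is the far one, at ≈ (0.533,-0.3015), with the rack axis at -9°. I'll grip the receiver's box across x and slide it in.

```bash
cat >> h.py <<'E'
from scipy.spatial.transform import Rotation as Ro
def need(pos,yaw_deg):
    "tool-axes shift (units of .1 m) and turn (units of pi/2) to TCP pos, pointing down, tool y at yaw"
    s=bot.sense();R=Ro.from_quat(s['eef_rot'])
    c,sn=np.cos(np.radians(yaw_deg)),np.sin(np.radians(yaw_deg))
    T=Ro.from_matrix(np.array([[-sn,c,0],[c,sn,0],[0,0,-1]]).T)
    T=Ro.from_matrix(np.column_stack([[-sn,c,0],[c,sn,0],[0,0,-1]])) if np.linalg.det(np.column_stack([[-sn,c,0],[c,sn,0],[0,0,-1]]))>0 else Ro.from_matrix(np.column_stack([[sn*-1,c,0],[c,sn,0],[0,0,1]]))
    d=R.inv().apply(np.array(pos)-s['eef_pos'])*10; r=(R.inv()*T).as_rotvec()/(np.pi/2)
    y=R.as_matrix()[:,1]
    print('t',round(s['time_s'],2),'at',np.round(s['eef_pos'],4),'yaw_y',round(float(np.degrees(np.arctan2(y[1],y[0]))),2),'shift',d.round(3),'turn',r.round(3),'F',np.round(s['wrist_force'],1),'op',round(s['opening'],4))
E
python3 -c "
from h import *
need([.509,-.134,.2],17.5)"
```

```text
t 0.1 at [ 0.1375 -0.6094  0.2307] yaw_y -77.29 shift [ 4.67  -3.819  0.312] turn [-0.000e+00 -1.000e-03 -1.053e+00] F [-0.2 -0.7 -0.7] op 0.0855
```

Call:
step_arm(
  deltas=[
    {"x": 0.2,"y": -0.16},
    {"x": 0.5,"y": -0.4},
    {"x": 0.8,"y": -0.64},
    {"x": 1,"y": -0.82},
  ],
  claw=1,
)

```text
invalid input at $.deltas[0]: expected keys x, y, z, ax, ay, az
```

Call:
step_arm(
  deltas=[
    {"x": 0.33,"y": -0.27},
    {"x": 0.67,"y": -0.54},
    {"x": 1,"y": -0.82},
  ],
)

```text
invalid input at $.deltas[0]: expected keys x, y, z, ax, ay, az
```

Call:
step_arm(
  deltas=[
    {"x": 0.33,"y": -0.27},
    {"x": 0.67,"y": -0.54},
    {"x": 1,"y": -0.82},
  ],
)

```text
invalid input at $.deltas[0]: expected keys x, y, z, ax, ay, az
```

Call:
step_arm(
  deltas=[
    {"x": 0.33,"y": -0.27},
    {"x": 0.67,"y": -0.54},
    {"x": 1,"y": -0.82},
    {"x": 1,"y": -0.82},
  ],
)

```text
invalid input at $.deltas[0]: expected keys x, y, z, ax, ay, az
```

```bash
python3 -c "
from h import *
need([.509,-.134,.2],17.5)"
```

```text
t 0.1 at [ 0.1375 -0.6094  0.2307] yaw_y -77.29 shift [ 4.67  -3.819  0.312] turn [-0.000e+00 -1.000e-03 -1.053e+00] F [-0.2 -0.7 -0.7] op 0.0855
```

All keys are needed.

Call:
step_arm(
  deltas=[
    {"x": 0.3,"y": -0.25,"z": 0,"ax": 0,"ay": 0,"az": 0},
    {"x": 0.65,"y": -0.53,"z": 0,"ax": 0,"ay": 0,"az": 0},
    {"x": 1,"y": -0.82,"z": 0,"ax": 0,"ay": 0,"az": 0},
  ],
  claw=1,
)

```text
time_s: 0.4
eef_pos: [0.2175, -0.5064, 0.2308]
eef_rot: [0.994, 0.11, 0.0, -0.0]
wrist_force: [1.2, -0.2, 0.3]
opening: 0.0852
```

Call:
step_arm(
  deltas=[
    {"x": 0.33,"y": -0.27,"z": 0,"ax": 0,"ay": 0,"az": 0},
    {"x": 0.67,"y": -0.54,"z": 0,"ax": 0,"ay": 0,"az": 0},
    {"x": 1,"y": -0.82,"z": 0,"ax": 0,"ay": 0,"az": 0},
  ],
)

```text
time_s: 0.7
eef_pos: [0.2973, -0.4042, 0.2311]
eef_rot: [0.994, 0.111, -0.0, -0.0]
wrist_force: [1.0, -0.6, -0.4]
opening: 0.0854
```

Call:
step_arm(
  deltas=[
    {"x": 0.33,"y": -0.27,"z": 0,"ax": 0,"ay": 0,"az": 0},
    {"x": 0.67,"y": -0.54,"z": 0,"ax": 0,"ay": 0,"az": 0},
    {"x": 1,"y": -0.82,"z": 0,"ax": 0,"ay": 0,"az": 0},
  ],
)

```text
time_s: 1.0
eef_pos: [0.3768, -0.3022, 0.2312]
eef_rot: [0.994, 0.111, -0.0, -0.0]
wrist_force: [-0.1, -0.5, 0.5]
opening: 0.0854
```

Call:
step_arm(
  deltas=[
    {"x": 0.33,"y": -0.27,"z": 0,"ax": 0,"ay": 0,"az": -0.09},
    {"x": 0.67,"y": -0.54,"z": 0,"ax": 0,"ay": 0,"az": -0.18},
    {"x": 1,"y": -0.82,"z": 0,"ax": 0,"ay": 0,"az": -0.27},
    {"x": 1,"y": -0.82,"z": 0,"ax": 0,"ay": 0,"az": -0.36},
    {"x": 1,"y": -0.82,"z": 0,"ax": 0,"ay": 0,"az": -0.45},
    {"x": 1,"y": -0.82,"z": 0,"ax": 0,"ay": 0,"az": -0.54},
  ],
)

```text
time_s: 1.6
eef_pos: [0.4556, -0.2012, 0.2311]
eef_rot: [0.858, 0.513, -0.0, -0.0]
wrist_force: [0.2, 0.1, 0.3]
opening: 0.0853
```

```bash
python3 -c "
from h import *
need([.509,-.134,.2],17.5)"
```

```text
t 1.6 at [ 0.4556 -0.2012  0.2311] yaw_y -28.29 shift [0.845 0.152 0.31 ] turn [-0.    -0.    -0.509] F [0.2 0.1 0.3] op 0.0853
```

Call:
step_arm(
  deltas=[
    {"x": 0.3,"y": 0.05,"z": 0,"ax": 0,"ay": 0,"az": -0.09},
    {"x": 0.6,"y": 0.1,"z": 0,"ax": 0,"ay": 0,"az": -0.18},
    {"x": 0.845,"y": 0.15,"z": 0,"ax": 0,"ay": 0,"az": -0.27},
    {"x": 0.845,"y": 0.15,"z": 0,"ax": 0,"ay": 0,"az": -0.36},
    {"x": 0.845,"y": 0.15,"z": 0,"ax": 0,"ay": 0,"az": -0.45},
    {"x": 0.845,"y": 0.15,"z": 0,"ax": 0,"ay": 0,"az": -0.51},
    {"x": 0.845,"y": 0.15,"z": 0,"ax": 0,"ay": 0,"az": -0.51},
  ],
)

```text
time_s: 2.3
eef_pos: [0.5092, -0.1347, 0.2311]
eef_rot: [0.593, 0.805, -0.0, -0.0]
wrist_force: [1.2, -0.7, -0.4]
opening: 0.0849
```

```bash
python3 -c "
from h import *
import pickle
f=grab('wrist','w1.png');pickle.dump(f,open('w1.pkl','wb'))
need([.509,-.134,.05],17.5)
print(proj(f,[.509,-.134,.068]),proj(f,[.5023,.0258,.008]))"
```

```text
t 2.35 at [ 0.5091 -0.1347  0.2311] yaw_y 17.09 shift [0.007 0.002 1.811] turn [-0.    -0.    -0.005] F [ 0.4  1.3 -0.2] op 0.0856
(np.float64(278.9784554154984), np.float64(191.53702020761455)) (np.float64(318.70180684766825), np.float64(32.79591578688277))
```

View pics/w1.png

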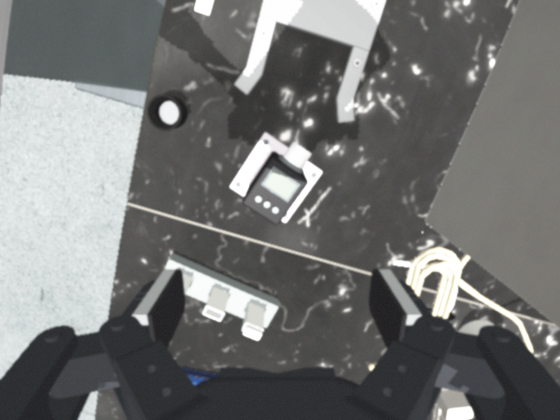

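The receiver is at (275,180), its barrel pointing up-right, so its yaw is about -17.5°; I had the sign wrong. I'll check its plate corners and turn the jaws.

```bash
python3 -c "
from h import *
import pickle
f=pickle.load(open('w1.pkl','rb'))
r=np.array([onz(f,*q,.008)[:2] for q in[(268,134),(322,171),(287,223),(231,186)]]);print(r.round(4),r.mean(0))
e=r[0]-r[3];print(np.degrees(np.arctan2(*e[::-1])))
e=r[1]-r[2];print(np.degrees(np.arctan2(*e[::-1])))
need([.5085,-.134,.15],-17.5)
c=f['color'][0:240,190:430][:,:,::-1];cv2.imwrite('pics/w1c.png',cv2.resize(c,(600,600),interpolation=cv2.INTER_CUBIC))"
```

```text
[[ 0.4824 -0.0889]
 [ 0.5537 -0.1101]
 [ 0.5347 -0.1824]
 [ 0.4585 -0.1583]] [ 0.50731052 -0.13492068]
70.98155490900876
75.27993680718652
t 2.35 at [ 0.5091 -0.1347  0.2311] yaw_y 17.09 shift [ 0.009 -0.004  0.811] turn [-0.    -0.     0.384] F [ 0.4  1.3 -0.2] op 0.0856
```

View pics/w1c.png

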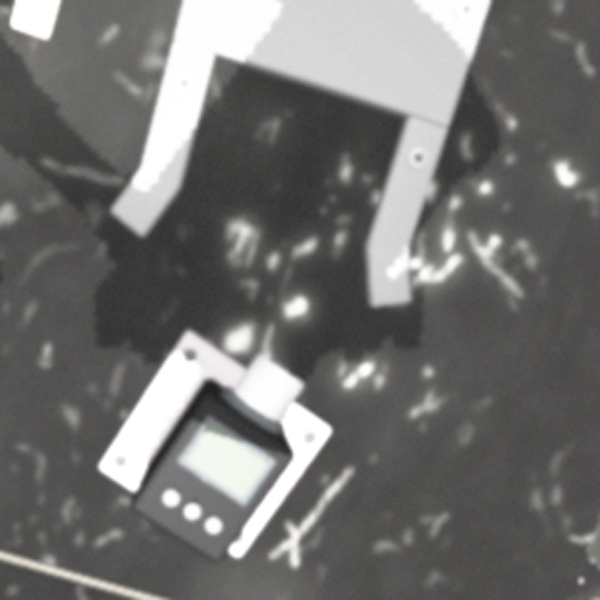

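The crop shows the receiver plate corners at (188,330), (331,430), (238,557), (100,467), and the notch end corners at (214,53), (408,116).

```bash
python3 -c "
from h import *
import pickle
f=pickle.load(open('w1.pkl','rb'))
P=lambda u,v:onz(f,190+(u+.5)/2.5-.5,(v+.5)/2.5-.5,.008)[:2]
r=np.array([P(*q) for q in[(188,329),(333,430),(238,559),(98,467)]]);print(r.round(4).tolist(),r.mean(0))
for a,b in((0,3),(1,2)):
  e=r[a]-r[b];print(np.degrees(np.arctan2(*e[::-1])))
for q in[(214,53),(408,116),(183,183),(368,243)]: print(P(*q))
"
```

```text
[[0.4783, -0.0871], [0.5549, -0.1106], [0.5324, -0.1835], [0.4563, -0.1596]] [ 0.50546872 -0.13519176]
73.1380777143542
72.81922468735249
[0.45610535 0.02311013]
[0.54061668 0.02470714]
[ 0.45861397 -0.02931119]
[ 0.54201173 -0.02866014]
```

Call:
step_arm(
  deltas=[
    {"x": 0.01,"y": 0,"z": 0.2,"ax": 0,"ay": 0,"az": 0.09},
    {"x": 0.01,"y": 0,"z": 0.4,"ax": 0,"ay": 0,"az": 0.18},
    {"x": 0.01,"y": 0,"z": 0.6,"ax": 0,"ay": 0,"az": 0.27},
    {"x": 0.01,"y": 0,"z": 0.8,"ax": 0,"ay": 0,"az": 0.36},
    {"x": 0.01,"y": 0,"z": 0.8,"ax": 0,"ay": 0,"az": 0.385},
    {"x": 0.01,"y": 0,"z": 0.8,"ax": 0,"ay": 0,"az": 0.385},
  ],
)

```text
time_s: 2.95
eef_pos: [0.5087, -0.1338, 0.1507]
eef_rot: [0.807, 0.59, -0.0, -0.001]
wrist_force: [0.2, 0.1, 0.3]
opening: 0.0857
```

```bash
python3 -c "
from h import *
need([.507,-.135,.03],-17.1)"
```

```text
t 2.95 at [ 0.5087 -0.1338  0.1507] yaw_y -17.65 shift [-0.016 -0.011  1.207] turn [-0.001 -0.    -0.006] F [0.2 0.1 0.3] op 0.0857
```

Call:
step_arm(
  deltas=[
    {"x": -0.016,"y": -0.011,"z": 0.3,"ax": 0,"ay": 0,"az": -0.006},
    {"x": -0.016,"y": -0.011,"z": 0.6,"ax": 0,"ay": 0,"az": -0.006},
    {"x": -0.016,"y": -0.011,"z": 0.85,"ax": 0,"ay": 0,"az": -0.006},
    {"x": -0.016,"y": -0.011,"z": 1.0,"ax": 0,"ay": 0,"az": -0.006},
  ],
)

```text
time_s: 3.35
eef_pos: [0.5071, -0.135, 0.05]
eef_rot: [0.803, 0.595, -0.0, -0.0]
wrist_force: [0.0, 0.0, -0.7]
opening: 0.0855
```

Call:
step_arm(
  deltas=[
    {"x": 0,"y": 0,"z": 0.1,"ax": 0,"ay": 0,"az": 0},
    {"x": 0,"y": 0,"z": 0.18,"ax": 0,"ay": 0,"az": 0},
    {"x": 0,"y": 0,"z": 0.2,"ax": 0,"ay": 0,"az": 0},
  ],
)

```text
time_s: 3.65
eef_pos: [0.5075, -0.1351, 0.031]
eef_rot: [0.803, 0.595, -0.0, -0.0]
wrist_force: [-0.0, -0.6, -0.6]
opening: 0.0857
```

Call:
step_arm(
  deltas=[
    {"x": 0,"y": 0,"z": 0,"ax": 0,"ay": 0,"az": 0},
    {"x": 0,"y": 0,"z": 0,"ax": 0,"ay": 0,"az": 0},
    {"x": 0,"y": 0,"z": 0,"ax": 0,"ay": 0,"az": 0},
    {"x": 0,"y": 0,"z": 0,"ax": 0,"ay": 0,"az": 0},
    {"x": 0,"y": 0,"z": 0,"ax": 0,"ay": 0,"az": 0},
    {"x": 0,"y": 0,"z": 0,"ax": 0,"ay": 0,"az": 0},
    {"x": 0,"y": 0,"z": 0,"ax": 0,"ay": 0,"az": 0},
    {"x": 0,"y": 0,"z": 0,"ax": 0,"ay": 0,"az": 0},
  ],
  claw=0,
)

```text
time_s: 4.45
eef_pos: [0.5078, -0.1352, 0.032]
eef_rot: [0.803, 0.596, 0.0, 0.0]
wrist_force: [-1.1, 0.9, 6.8]
opening: 0.0435
```

```bash
python3 -c "
from h import *
need([.507-.0057,-.135+.06,.03],1.2)"
```

```text
t 4.45 at [ 0.5078 -0.1352  0.032 ] yaw_y -16.9 shift [ 0.557 -0.237  0.019] turn [ 0.001  0.    -0.201] F [-1.1  0.9  6.8] op 0.0435
```

Call:
step_arm(
  deltas=[
    {"x": 0.11,"y": -0.04,"z": 0,"ax": 0,"ay": 0,"az": -0.04},
    {"x": 0.22,"y": -0.09,"z": 0,"ax": 0,"ay": 0,"az": -0.08},
    {"x": 0.33,"y": -0.14,"z": 0,"ax": 0,"ay": 0,"az": -0.12},
    {"x": 0.44,"y": -0.19,"z": 0,"ax": 0,"ay": 0,"az": -0.16},
    {"x": 0.5,"y": -0.23,"z": 0,"ax": 0,"ay": 0,"az": -0.2},
    {"x": 0.557,"y": -0.237,"z": 0,"ax": 0,"ay": 0,"az": -0.2},
    {"x": 0.557,"y": -0.237,"z": 0,"ax": 0,"ay": 0,"az": -0.2},
  ],
)

```text
time_s: 5.15
eef_pos: [0.5015, -0.0744, 0.032]
eef_rot: [0.7, 0.714, 0.0, 0.001]
wrist_force: [1.9, 4.8, 9.1]
opening: 0.0436
```

```bash
python3 -c "
from h import *
import pickle
f=grab('wrist');pickle.dump(f,open('w2.pkl','wb'))
need([.5013,-.015,.03],1.2)
cv2.imwrite('pics/w2.png',cv2.resize(f['color'][:300,80:480,::-1],(800,600),interpolation=cv2.INTER_CUBIC))"
```

```text
t 5.2 at [ 0.5015 -0.0745  0.032 ] yaw_y 1.08 shift [0.595 0.009 0.02 ] turn [ 0.001  0.    -0.001] F [1.4 6.4 9.7] op 0.0433
```

View pics/w2.png

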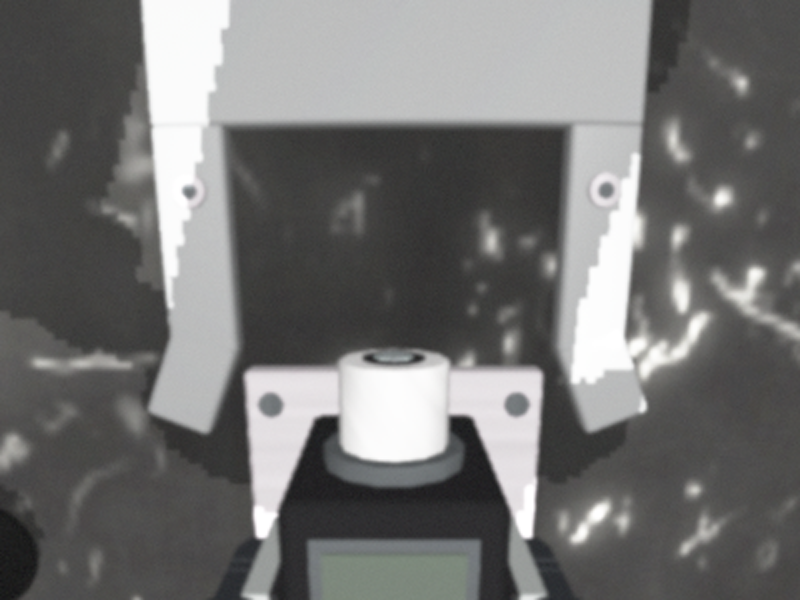

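The receiver is square to the notch: plate edges at 246-543, walls at 238-560, so it sits about 1 mm left (−x) of centre. Sliding in with a +1 mm x correction.

Call:
step_arm(
  deltas=[
    {"x": 0.08,"y": 0.012,"z": 0,"ax": 0,"ay": 0,"az": 0},
    {"x": 0.18,"y": 0.012,"z": 0,"ax": 0,"ay": 0,"az": 0},
    {"x": 0.28,"y": 0.012,"z": 0,"ax": 0,"ay": 0,"az": 0},
    {"x": 0.38,"y": 0.012,"z": 0,"ax": 0,"ay": 0,"az": 0},
    {"x": 0.46,"y": 0.012,"z": 0,"ax": 0,"ay": 0,"az": 0},
    {"x": 0.52,"y": 0.012,"z": 0,"ax": 0,"ay": 0,"az": 0},
    {"x": 0.54,"y": 0.012,"z": 0,"ax": 0,"ay": 0,"az": 0},
  ],
)

```text
time_s: 5.9
eef_pos: [0.502, -0.0208, 0.032]
eef_rot: [0.7, 0.714, 0.0, 0.001]
wrist_force: [0.9, -5.4, 8.0]
opening: 0.0433
```

Call:
step_arm(
  deltas=[
    {"x": 0.02,"y": 0,"z": 0,"ax": 0,"ay": 0,"az": 0},
    {"x": 0.03,"y": 0,"z": 0,"ax": 0,"ay": 0,"az": 0},
    {"x": 0.04,"y": 0,"z": 0,"ax": 0,"ay": 0,"az": 0},
  ],
)

```text
time_s: 6.2
eef_pos: [0.5019, -0.0173, 0.032]
eef_rot: [0.7, 0.714, 0.0, 0.001]
wrist_force: [0.3, -5.5, 6.8]
opening: 0.0429
```

Call:
step_arm(
  deltas=[
    {"x": 0.01,"y": 0,"z": 0,"ax": 0,"ay": 0,"az": 0},
    {"x": 0.02,"y": 0,"z": 0,"ax": 0,"ay": 0,"az": 0},
    {"x": 0.02,"y": 0,"z": 0,"ax": 0,"ay": 0,"az": 0},
  ],
)

```text
time_s: 6.5
eef_pos: [0.5019, -0.0153, 0.032]
eef_rot: [0.7, 0.714, 0.0, 0.001]
wrist_force: [1.3, -4.6, 8.0]
opening: 0.0432
```

Call:
step_arm(
  deltas=[
    {"x": 0.01,"y": 0,"z": 0,"ax": 0,"ay": 0,"az": 0},
    {"x": 0.02,"y": 0,"z": 0,"ax": 0,"ay": 0,"az": 0},
    {"x": 0.02,"y": 0,"z": 0,"ax": 0,"ay": 0,"az": 0},
  ],
)

```text
time_s: 6.8
eef_pos: [0.5019, -0.0135, 0.0321]
eef_rot: [0.7, 0.714, 0.0, 0.001]
wrist_force: [-0.4, -8.4, 7.8]
opening: 0.0431
```

Call:
step_arm(
  deltas=[
    {"x": 0.01,"y": 0,"z": 0,"ax": 0,"ay": 0,"az": 0},
    {"x": 0.02,"y": 0,"z": 0,"ax": 0,"ay": 0,"az": 0},
    {"x": 0.02,"y": 0,"z": 0,"ax": 0,"ay": 0,"az": 0},
  ],
)

```text
time_s: 7.1
eef_pos: [0.5021, -0.0126, 0.0324]
eef_rot: [0.7, 0.714, 0.0, 0.002]
wrist_force: [-2.9, -24.2, 17.3]
opening: 0.0434
```

```bash
python3 -c "
from h import *
import pickle
f=grab('wrist');pickle.dump(f,open('w3.pkl','wb'))
need([.5013,-.015,.03],1.2)
cv2.imwrite('pics/w3.png',cv2.resize(f['color'][:300,80:480,::-1],(800,600),interpolation=cv2.INTER_CUBIC))"
```

```text
t 7.15 at [ 0.502  -0.0126  0.0324] yaw_y 1.1 shift [-0.023 -0.008  0.024] turn [ 0.002  0.002 -0.001] F [ -2.6 -23.4  17.1] op 0.0432
```

View pics/w3.png

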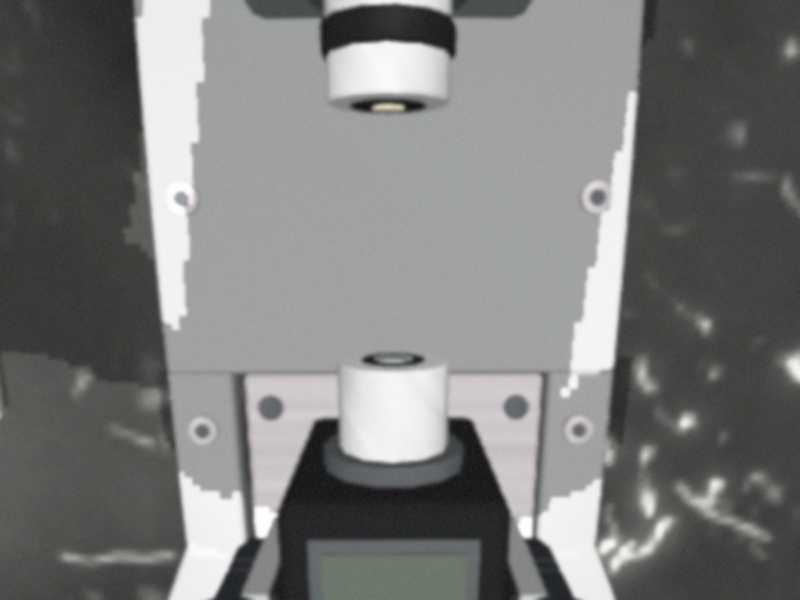

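Plate front edge (row 372) meets the notch's closed end and is centred between the walls; push force rose to 24 N. It's home. Releasing and rising.

Call:
step_arm(
  deltas=[
    {"x": -0.006,"y": 0,"z": 0,"ax": 0,"ay": 0,"az": 0},
    {"x": -0.006,"y": 0,"z": 0,"ax": 0,"ay": 0,"az": 0},
  ],
)

```text
time_s: 7.35
eef_pos: [0.502, -0.0128, 0.0323]
eef_rot: [0.7, 0.714, 0.0, 0.001]
wrist_force: [-1.8, -16.6, 14.4]
opening: 0.0436
```

Call:
step_arm(
  deltas=[
    {"x": 0,"y": 0,"z": 0,"ax": 0,"ay": 0,"az": 0},
    {"x": 0,"y": 0,"z": 0,"ax": 0,"ay": 0,"az": 0},
    {"x": 0,"y": 0,"z": 0,"ax": 0,"ay": 0,"az": 0},
    {"x": 0,"y": 0,"z": 0,"ax": 0,"ay": 0,"az": 0},
    {"x": 0,"y": 0,"z": 0,"ax": 0,"ay": 0,"az": 0},
    {"x": 0,"y": 0,"z": 0,"ax": 0,"ay": 0,"az": 0},
  ],
  claw=1,
)

```text
time_s: 7.95
eef_pos: [0.5009, -0.0114, 0.0312]
eef_rot: [0.7, 0.714, -0.0, -0.0]
wrist_force: [0.7, 0.2, 0.6]
opening: 0.0855
```

Call:
step_arm(
  deltas=[
    {"x": 0,"y": 0,"z": -0.15,"ax": 0,"ay": 0,"az": 0},
    {"x": 0,"y": 0,"z": -0.4,"ax": 0,"ay": 0,"az": 0},
    {"x": 0,"y": 0,"z": -0.7,"ax": 0,"ay": 0,"az": 0},
    {"x": 0,"y": 0,"z": -1,"ax": 0,"ay": 0,"az": 0},
  ],
)

```text
time_s: 8.35
eef_pos: [0.5006, -0.0114, 0.1322]
eef_rot: [0.7, 0.714, -0.0, -0.0]
wrist_force: [0.3, 0.2, -0.1]
opening: 0.0855
```

```bash
python3 -c "
from h import *
import pickle
f=pickle.load(open('w3.pkl','rb'))
print(onz(f,80+389/2,52,.045),onz(f,80+393/2,180,.045))
g=grab('wrist');pickle.dump(g,open('w4.pkl','wb'))
need([.531,-.302,.18],81)"
```

```text
[0.4974236 0.0844783 0.045    ] [0.49911069 0.03581762 0.045     ]
t 8.4 at [ 0.5026 -0.0116  0.1364] yaw_y 1.11 shift [-2.909  0.23  -0.433] turn [ 0.002  0.003 -0.888] F [2.8 0.4 5.9] op 0.0855
```

Call:
step_arm(
  deltas=[
    {"x": -0.3,"y": 0.03,"z": -0.15,"ax": 0,"ay": 0,"az": 0},
    {"x": -0.65,"y": 0.07,"z": -0.3,"ax": 0,"ay": 0,"az": 0},
    {"x": -1,"y": 0.1,"z": -0.43,"ax": 0,"ay": 0,"az": 0},
  ],
)

```text
time_s: 8.7
eef_pos: [0.513, -0.1122, 0.175]
eef_rot: [0.7, 0.714, 0.0, 0.0]
wrist_force: [-0.3, 0.6, 0.1]
opening: 0.0855
```

Call:
step_arm(
  deltas=[
    {"x": -0.33,"y": 0.03,"z": 0,"ax": 0,"ay": 0,"az": 0},
    {"x": -0.67,"y": 0.06,"z": 0,"ax": 0,"ay": 0,"az": 0},
    {"x": -1,"y": 0.1,"z": 0,"ax": 0,"ay": 0,"az": 0},
  ],
)

```text
time_s: 9.0
eef_pos: [0.5246, -0.2125, 0.1742]
eef_rot: [0.7, 0.714, 0.0, 0.0]
wrist_force: [0.1, 0.3, -0.1]
opening: 0.0853
```

Call:
step_arm(
  deltas=[
    {"x": -0.3,"y": 0.02,"z": 0,"ax": 0,"ay": 0,"az": -0.09},
    {"x": -0.6,"y": 0.03,"z": 0,"ax": 0,"ay": 0,"az": -0.18},
    {"x": -0.9,"y": 0.03,"z": 0,"ax": 0,"ay": 0,"az": -0.27},
    {"x": -0.9,"y": 0.03,"z": 0,"ax": 0,"ay": 0,"az": -0.36},
    {"x": -0.9,"y": 0.03,"z": 0,"ax": 0,"ay": 0,"az": -0.45},
    {"x": -0.9,"y": 0.03,"z": 0,"ax": 0,"ay": 0,"az": -0.54},
    {"x": -0.9,"y": 0.03,"z": 0,"ax": 0,"ay": 0,"az": -0.63},
    {"x": -0.9,"y": 0.03,"z": 0,"ax": 0,"ay": 0,"az": -0.72},
    {"x": -0.9,"y": 0.03,"z": 0,"ax": 0,"ay": 0,"az": -0.81},
    {"x": -0.9,"y": 0.03,"z": 0,"ax": 0,"ay": 0,"az": -0.888},
    {"x": -0.9,"y": 0.03,"z": 0,"ax": 0,"ay": 0,"az": -0.888},
  ],
)

```text
time_s: 10.1
eef_pos: [0.5294, -0.3008, 0.174]
eef_rot: [0.077, 0.997, 0.0, -0.0]
wrist_force: [-0.5, -0.2, -0.2]
opening: 0.0853
```

```bash
python3 -c "
from h import *
import pickle
need([.531,-.302,.18],81)
f=grab('wrist');pickle.dump(f,open('w5.pkl','wb'))
need([.531,-.302,.18],81)
u,v=proj(f,[.532,-.302,.06]);print(u,v)
u=int(min(max(u,150),410));v=int(min(max(v,112),308));print(u,v)
cv2.imwrite('pics/w5.png',cv2.resize(f['color'][v-112:v+112,u-150:u+150,::-1],(800,597),interpolation=cv2.INTER_CUBIC))"
```

```text
t 10.1 at [ 0.5294 -0.3008  0.174 ] yaw_y 81.15 shift [-0.018 -0.009 -0.06 ] turn [ 0.    -0.     0.002] F [-0.5 -0.2 -0.2] op 0.0853
t 10.15 at [ 0.5294 -0.3009  0.174 ] yaw_y 80.87 shift [-0.018 -0.009 -0.06 ] turn [ 0.    -0.    -0.001] F [ 0.5  0.5 -0.3] op 0.0854
277.2093379210423 212.09381044934923
277 212
```

View pics/w5.png

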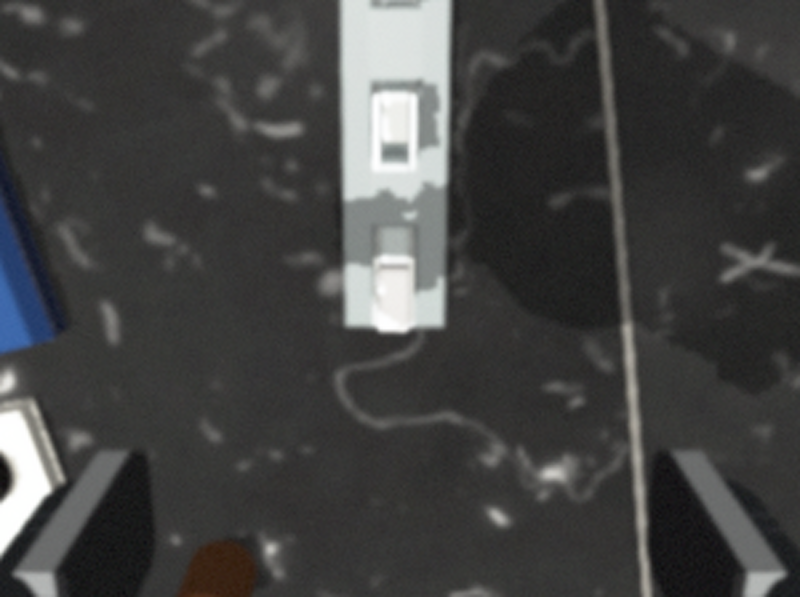

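The stoppered cell is square to the jaws, its stopper top at (395,293) in the crop; the open cells are behind it and out of the way of the fingers.

```bash
python3 -c "
from h import *
import pickle
f=pickle.load(open('w5.pkl','rb'))
P=lambda u,v,z:onz(f,127+(u+.5)/2.667-.5,100+(v+.5)/2.667-.5,z)
for q in[(379,266,.066),(412,266,.066),(395,293,.066),(345,327,.018),(445,327,.018),(220,570,.08)]:print(q,P(*q))
need([.531,-.302,.026],81)"
```

```text
(379, 266, 0.066) [ 0.51849314 -0.30678533  0.066     ]
(412, 266, 0.066) [ 0.52002647 -0.29691461  0.066     ]
(395, 293, 0.066) [ 0.52768043 -0.30332754  0.066     ]
(345, 327, 0.018) [ 0.55228076 -0.32617372  0.018     ]
(445, 327, 0.018) [ 0.55793651 -0.28973466  0.018     ]
(220, 570, 0.08) [ 0.6076186  -0.37333594  0.08      ]
t 10.15 at [ 0.5294 -0.3009  0.174 ] yaw_y 80.87 shift [-0.018 -0.009  1.48 ] turn [ 0.    -0.    -0.001] F [ 0.5  0.5 -0.3] op 0.0854
```

Call:
step_arm(
  deltas=[
    {"x": -0.019,"y": -0.018,"z": 0.3,"ax": 0,"ay": 0,"az": 0},
    {"x": -0.019,"y": -0.018,"z": 0.6,"ax": 0,"ay": 0,"az": 0},
    {"x": -0.019,"y": -0.018,"z": 0.85,"ax": 0,"ay": 0,"az": 0},
    {"x": -0.019,"y": -0.018,"z": 1.0,"ax": 0,"ay": 0,"az": 0},
  ],
)

```text
time_s: 10.55
eef_pos: [0.5303, -0.3025, 0.0722]
eef_rot: [0.081, 0.997, 0.001, -0.001]
wrist_force: [0.5, 0.3, 0.7]
opening: 0.0858
```

Call:
step_arm(
  deltas=[
    {"x": 0,"y": 0,"z": 0.2,"ax": 0,"ay": 0,"az": 0},
    {"x": 0,"y": 0,"z": 0.38,"ax": 0,"ay": 0,"az": 0},
    {"x": 0,"y": 0,"z": 0.48,"ax": 0,"ay": 0,"az": 0},
    {"x": 0,"y": 0,"z": 0.48,"ax": 0,"ay": 0,"az": 0},
  ],
)

```text
time_s: 10.95
eef_pos: [0.5305, -0.3026, 0.0251]
eef_rot: [0.079, 0.997, 0.001, -0.001]
wrist_force: [-0.1, -0.3, 1.1]
opening: 0.0856
```

Call:
step_arm(
  deltas=[
    {"x": 0,"y": 0,"z": 0,"ax": 0,"ay": 0,"az": 0},
    {"x": 0,"y": 0,"z": 0,"ax": 0,"ay": 0,"az": 0},
    {"x": 0,"y": 0,"z": 0,"ax": 0,"ay": 0,"az": 0},
    {"x": 0,"y": 0,"z": 0,"ax": 0,"ay": 0,"az": 0},
  ],
  claw=0.35,
)

```text
time_s: 11.35
eef_pos: [0.5313, -0.3032, 0.0268]
eef_rot: [0.078, 0.997, -0.0, 0.0]
wrist_force: [-0.9, 0.5, -0.3]
opening: 0.0297
```

```bash
python3 -c "
from h import *
import pickle
f=grab('wrist');need([.531,-.303,.026],81)
cv2.imwrite('pics/w6.png',cv2.resize(f['color'][150:420,100:460,::-1],(800,600),interpolation=cv2.INTER_CUBIC))"
```

```text
t 11.4 at [ 0.5313 -0.3032  0.0267] yaw_y 81.01 shift [0.003 0.001 0.007] turn [-0.  0.  0.] F [-0.  -0.4 -0.2] op 0.0298
```

View pics/w6.png

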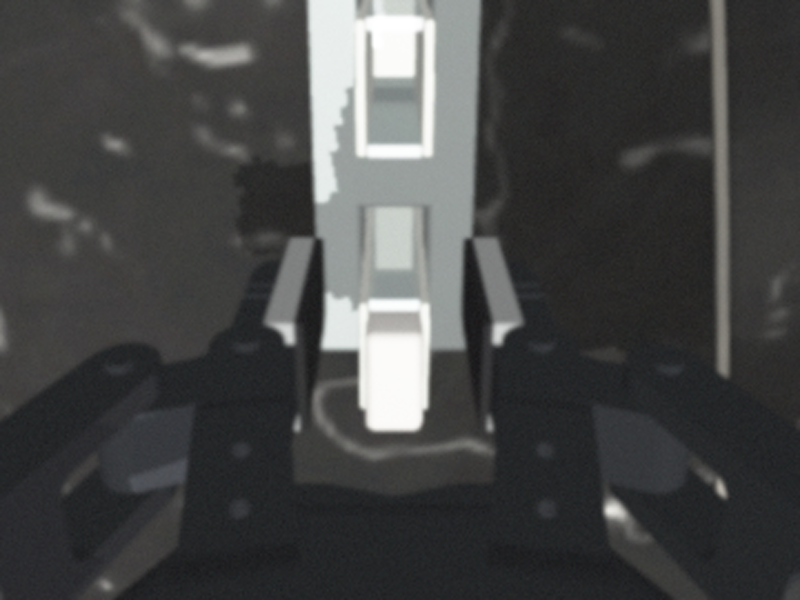

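The cell is centred between the pads (360-428 against 322 and 465). The pads' near edges line up with the cell's near window edge to about 1-2 mm, so closing.

Call:
step_arm(
  deltas=[
    {"x": 0,"y": 0,"z": 0,"ax": 0,"ay": 0,"az": 0},
    {"x": 0,"y": 0,"z": 0,"ax": 0,"ay": 0,"az": 0},
    {"x": 0,"y": 0,"z": 0,"ax": 0,"ay": 0,"az": 0},
    {"x": 0,"y": 0,"z": 0,"ax": 0,"ay": 0,"az": 0},
    {"x": 0,"y": 0,"z": 0,"ax": 0,"ay": 0,"az": 0},
  ],
  claw=0,
)

```text
time_s: 11.9
eef_pos: [0.5312, -0.3031, 0.0266]
eef_rot: [0.078, 0.997, -0.0, 0.0]
wrist_force: [-1.2, 1.3, 5.4]
opening: 0.0121
```

Call:
step_arm(
  deltas=[
    {"x": 0,"y": 0,"z": -0.1,"ax": 0,"ay": 0,"az": 0},
    {"x": 0,"y": 0,"z": -0.3,"ax": 0,"ay": 0,"az": 0},
    {"x": 0,"y": 0,"z": -0.6,"ax": 0,"ay": 0,"az": 0},
    {"x": 0,"y": 0,"z": -0.9,"ax": 0,"ay": 0,"az": 0},
    {"x": 0,"y": 0,"z": -1,"ax": 0,"ay": 0,"az": 0},
  ],
)

```text
time_s: 12.4
eef_pos: [0.5322, -0.3038, 0.1297]
eef_rot: [0.078, 0.997, -0.001, 0.002]
wrist_force: [0.8, -0.3, -0.8]
opening: 0.0114
```

```bash
python3 -c "
from h import *
import pickle
need([.5003,.060,.128],1.2)
f=grab('wrist');cv2.imwrite('pics/w7.png',cv2.resize(f['color'][150:420,100:460,::-1],(800,600),interpolation=cv2.INTER_CUBIC))"
```

```text
t 12.4 at [ 0.5322 -0.3038  0.1297] yaw_y 81.02 shift [0.883 3.543 0.008] turn [0.001 0.003 0.887] F [ 0.8 -0.3 -0.8] op 0.0114
```

View pics/w7.png

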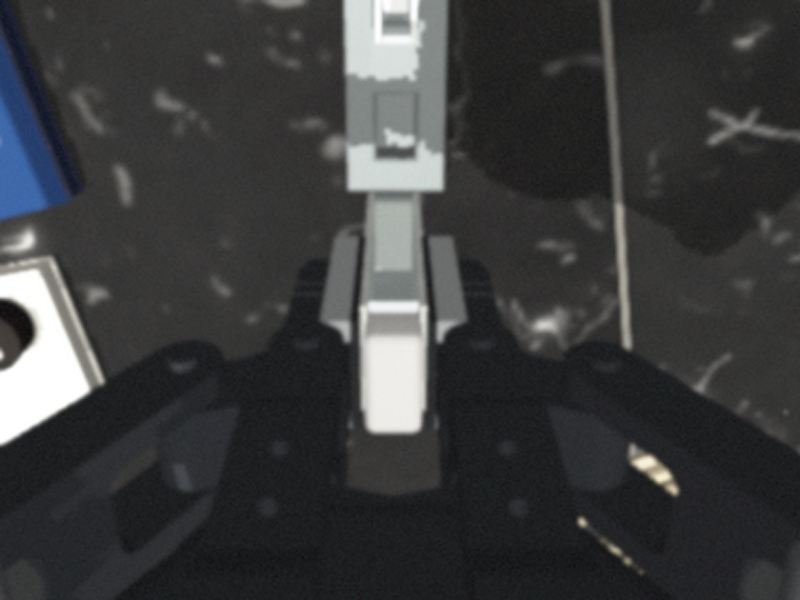

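The cell is lifted and gripped by its wide faces, stopper at (393,380), and its pocket (395,125) is empty. Carrying it to the gap.

Call:
step_arm(
  deltas=[
    {"x": 0.06,"y": 0.2,"z": 0,"ax": 0,"ay": 0,"az": 0},
    {"x": 0.14,"y": 0.5,"z": 0,"ax": 0,"ay": 0,"az": 0},
    {"x": 0.2,"y": 0.8,"z": 0,"ax": 0,"ay": 0,"az": 0},
    {"x": 0.25,"y": 1,"z": 0,"ax": 0,"ay": 0,"az": 0},
  ],
)

```text
time_s: 12.85
eef_pos: [0.5211, -0.1984, 0.1254]
eef_rot: [0.078, 0.997, 0.0, -0.001]
wrist_force: [1.4, 0.6, -0.7]
opening: 0.0115
```

Call:
step_arm(
  deltas=[
    {"x": 0.08,"y": 0.3,"z": 0,"ax": 0,"ay": 0,"az": 0},
    {"x": 0.16,"y": 0.6,"z": 0,"ax": 0,"ay": 0,"az": 0},
    {"x": 0.22,"y": 0.85,"z": 0,"ax": 0,"ay": 0,"az": 0},
    {"x": 0.25,"y": 1,"z": 0,"ax": 0,"ay": 0,"az": 0},
  ],
)

```text
time_s: 13.25
eef_pos: [0.512, -0.0959, 0.1256]
eef_rot: [0.078, 0.997, 0.0, -0.001]
wrist_force: [-0.1, -0.8, -1.8]
opening: 0.0116
```

Call:
step_arm(
  deltas=[
    {"x": 0.08,"y": 0.3,"z": 0,"ax": 0,"ay": 0,"az": 0.08},
    {"x": 0.16,"y": 0.6,"z": 0,"ax": 0,"ay": 0,"az": 0.16},
    {"x": 0.22,"y": 0.85,"z": 0,"ax": 0,"ay": 0,"az": 0.24},
    {"x": 0.25,"y": 1,"z": 0,"ax": 0,"ay": 0,"az": 0.32},
    {"x": 0.25,"y": 1,"z": 0,"ax": 0,"ay": 0,"az": 0.4},
    {"x": 0.25,"y": 1,"z": 0,"ax": 0,"ay": 0,"az": 0.48},
    {"x": 0.25,"y": 1,"z": 0,"ax": 0,"ay": 0,"az": 0.56},
    {"x": 0.25,"y": 1,"z": 0,"ax": 0,"ay": 0,"az": 0.64},
    {"x": 0.25,"y": 1,"z": 0,"ax": 0,"ay": 0,"az": 0.72},
    {"x": 0.25,"y": 1,"z": 0,"ax": 0,"ay": 0,"az": 0.8},
    {"x": 0.25,"y": 1,"z": 0,"ax": 0,"ay": 0,"az": 0.86},
    {"x": 0.25,"y": 1,"z": 0,"ax": 0,"ay": 0,"az": 0.887},
  ],
)

```text
time_s: 14.45
eef_pos: [0.5039, 0.0047, 0.1259]
eef_rot: [0.701, 0.713, -0.0, -0.0]
wrist_force: [-0.5, -0.2, -0.3]
opening: 0.0116
```

```bash
python3 -c "
from h import *
need([.5003,.060,.128],1.2)"
```

```text
t 14.45 at [0.5039 0.0047 0.1259] yaw_y 0.95 shift [ 0.553 -0.026 -0.021] turn [-0.     0.    -0.003] F [-0.5 -0.2 -0.3] op 0.0116
```

Call:
step_arm(
  deltas=[
    {"x": 0.2,"y": -0.01,"z": 0,"ax": 0,"ay": 0,"az": 0},
    {"x": 0.4,"y": -0.02,"z": 0,"ax": 0,"ay": 0,"az": 0},
    {"x": 0.55,"y": -0.026,"z": 0,"ax": 0,"ay": 0,"az": -0.003},
    {"x": 0.55,"y": -0.026,"z": 0,"ax": 0,"ay": 0,"az": -0.003},
    {"x": 0.55,"y": -0.026,"z": 0,"ax": 0,"ay": 0,"az": -0.003},
  ],
)

```text
time_s: 14.95
eef_pos: [0.5002, 0.0599, 0.1261]
eef_rot: [0.698, 0.716, -0.0, 0.0]
wrist_force: [0.7, -0.9, -1.1]
opening: 0.012
```

```bash
python3 -c "
from h import *
import pickle
need([.5003,.060,.055],1.2)
f=grab('wrist');pickle.dump(f,open('w8.pkl','wb'))
cv2.imwrite('pics/w8.png',cv2.resize(f['color'][60:420,40:520,::-1],(800,600),interpolation=cv2.INTER_CUBIC))"
```

```text
t 14.95 at [0.5002 0.0599 0.1261] yaw_y 1.51 shift [0.001 0.001 0.711] turn [-0.     0.     0.003] F [ 0.7 -0.9 -1.1] op 0.012
```

View pics/w8.png

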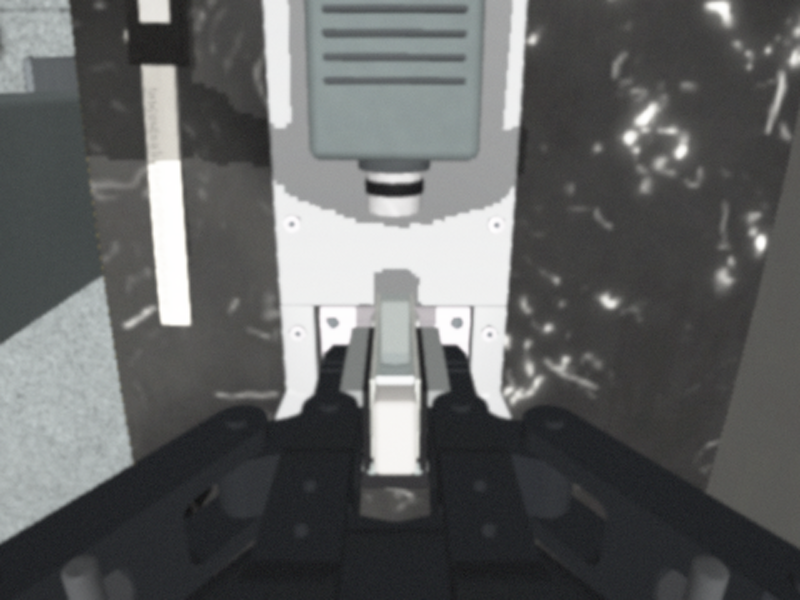

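The lens barrel (395,190) and the cell (395,380) share one line, and the receiver is still home (plate edge at row 305). Descending.

Call:
step_arm(
  deltas=[
    {"x": 0,"y": 0,"z": 0.12,"ax": 0,"ay": 0,"az": 0.003},
    {"x": 0,"y": 0,"z": 0.25,"ax": 0,"ay": 0,"az": 0.003},
    {"x": 0,"y": 0,"z": 0.38,"ax": 0,"ay": 0,"az": 0.003},
    {"x": 0,"y": 0,"z": 0.5,"ax": 0,"ay": 0,"az": 0.003},
    {"x": 0,"y": 0,"z": 0.6,"ax": 0,"ay": 0,"az": 0.003},
    {"x": 0,"y": 0,"z": 0.67,"ax": 0,"ay": 0,"az": 0.003},
    {"x": 0,"y": 0,"z": 0.71,"ax": 0,"ay": 0,"az": 0.003},
    {"x": 0,"y": 0,"z": 0.71,"ax": 0,"ay": 0,"az": 0.003},
    {"x": 0,"y": 0,"z": 0.71,"ax": 0,"ay": 0,"az": 0.003},
  ],
)

```text
time_s: 15.9
eef_pos: [0.5003, 0.0599, 0.0555]
eef_rot: [0.7, 0.714, 0.0, 0.0]
wrist_force: [0.4, -0.0, -0.3]
opening: 0.0118
```

```bash
python3 -c "
from h import *
import pickle
need([.5003,.060,.055],1.2)
f=grab('wrist')
g=grab('top')
a=cv2.resize(f['color'][60:420,100:460,::-1],(400,400))
b=cv2.resize(g['color'][190:290,180:310,::-1],(400,308),interpolation=cv2.INTER_CUBIC)
o=np.zeros((400,800,3),np.uint8);o[:,:400]=a;o[:308,400:]=b
cv2.imwrite('pics/w9.png',o)"
```

```text
t 15.9 at [0.5003 0.0599 0.0555] yaw_y 1.19 shift [0.001 0.    0.005] turn [ 0.  0. -0.] F [ 0.4 -0.  -0.3] op 0.0118
```

View pics/w9.png

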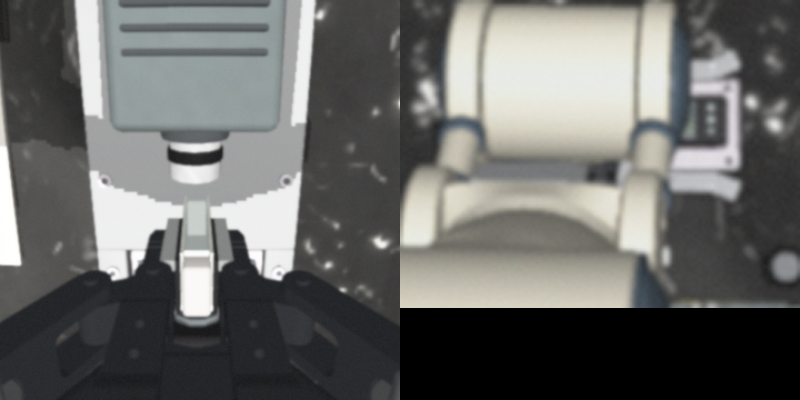

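The cell lies in line with the lens barrel (195-196) and clear of both barrels, the receiver is seated in the notch, and the wrist force is about zero. Handing in.

```bash
python3 -c "
from h import *
print(bot.finish_job());need([.5003,.060,.055],1.2)"
```

```text
the job is handed in; nothing more can be done
None
the job is handed in; nothing more can be done
```

The receiver is home in the notch, and the stoppered cell is held upright in the light path; I handed the job in at about 16 s. `finish_job` gives no verdict, so the figures below are my own checks.

- **Receiver:** I gripped its box, turned it square and slid it in flat until the push force rose to about 24 N. The picture showed its plate edge meeting the notch end, centred between the walls, and it was still there when the cell arrived.
- **Cell:** I gripped it by its wide faces, with the grasp point about 15 mm above the glass centre. The jaws read 11.4–12.1 mm on 12.5 mm glass.
- **Final position:** The tool was at (0.5003, 0.0599, 0.0555) with yaw 1.2°, against my target of (0.5003, 0.060, 0.055). Wrist force was close to zero.
- **Beam height:** By calculation from that pose, the beam passes about 14–15 mm below the glass centre and about 29 mm below the grasp point.

**Disagreements and limits:**
- The top and wrist cameras differed by about 3 mm in world x. I took the beam's sideways position from the arm's own reading while it held the docked receiver.
- My first reading of the receiver's yaw had the wrong sign. The first wrist picture showed this and I corrected it before gripping.
- The cell's position along the beam was not measured directly. I estimate it is within 2–3 mm, against the 8 mm allowed.

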